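Tap a two-panel picture together on the jig's centre mark

TASK

Take the sprung tapping block by its post and nudge the two loose picture panels from their outer ends, from the left and from the right by turns, until they close up without a gap and their joint lies on the dark centre mark of the jig. Then set the block down squarely across the middle of the joint, press down on it gently for a moment, about 8 N, and stand it upright back on its cork mat. Touch the panels only with the block, never pressing one with more than 15 N, and leave the other things where they are.

Things in the scene. Friction and masses are not known exactly. Their poses are not given: they have to be found in the camera images.
- jig: Fixed plywood joining jig, 130 (x) x 420 (y) mm, on packing of varying height. Origin: in its middle, 12 mm below the upper face of its base board (that face is 12 to 24 mm above the table). Two side rails 18 mm wide run its whole length, 20 mm higher than that face, leaving a channel 92 mm wide along y, open at both ends (+y is the left end as the robot sees it, -y the right).
- mark (a point): Centre of the jig's mark, on the upper face of the base board; axes as the jig's. The mark is a dark line 2.5 mm wide across the board and both rail tops, along the jig's x; the joint must lie over it.
- panel_left: Left half of the picture (+y): loose hardwood panel on a steel backing, 90 x 90 x 30 mm thick, 0.31 to 0.67 kg, flat in the channel with 1 mm play to each rail. Origin: centre of its underside; axes nearly as the jig's. Outer end at y = +45 mm, inner end at y = -45 mm. Starts 15 to 45 mm left of its final place. Sliding it takes 1.3 to 5 N, about twice that when it pushes the other panel along.
- panel_right: Right half (the -y one), the mirror image: outer end at y = -45 mm, inner end at y = +45 mm. Starts 15 to 45 mm out to the right of its final place.
- seam_left (a point): Middle of the top edge of the left panel's inner end (the end to be joined), 30 mm above its underside.
- seam_right (a point): Middle of the top edge of the right panel's inner end, 30 mm above its underside.
- block: Loose dark wood tapping block, 0.22 kg: core 50 (x) x 30 (y) x 28 (z) mm with an upright square post 20 x 20 mm on its middle, up to 90 mm above the underside. At each y side a sprung felt-faced plate 46 wide x 24 high, its outer face 46 mm from the middle, its foot 2 mm up, gives 0.4 N per mm for 26 mm, then is solid. Origin: centre of the underside. Starts upright on the mat.
- block_grip (a point): Point to grip on the post, on its axis, 66 mm above the block's underside; the fingertips then end 47 mm above the underside, 20 mm over the panel tops when the block is held 3 mm over the jig's board. With its y axis along the jig's, the block fits between the rails.
- mat: Fixed cork mat on packing, 120 x 120 mm. Origin: in its middle, 4 mm below its upper face (that face is 4 to 12 mm above the table).
- tape: Bystander, to be left alone: black tape measure, 62 x 32 x 60 mm. Origin: under its middle or on its axis.
- offcut: Bystander, to be left alone: wood offcut lying flat, 70 x 45 x 28 mm. Origin: under its middle or on its axis.
- glue: Bystander, to be left alone: small glue bottle, 44 mm across, 90 mm high. Origin: under its middle or on its axis.
- bamboo_cup: Bystander, to be left alone: open cup turned from light wood, 72 mm across, 100 mm high. Origin: under its middle or on its axis.
- brush: Bystander, to be left alone: flat brush lying down. Origin: under its middle or on its axis.
- screwdriver: Bystander, to be left alone: screwdriver lying down. Origin: under its middle or on its axis.
- stain_jar: Bystander, to be left alone: small jar of stain, 52 mm across, 55 mm high. Origin: under its middle or on its axis.
There are look-alikes about, which are no part of the job. Leave any pink look-alike of the panel_left alone.

How it is judged:
On the way, in this order (a step that is already met when the one before it is completed fails the run):
1. the block is picked up off its mat (z of block in the frame of mat above 0.03 m), for 0.1 s.
2. the panels are closed up with the joint on the mark (y of seam_left in the frame of mark between -0.0026 and 0.0026 m and y of seam_right in the frame of mark between -0.0026 and 0.0026 m and y of seam_left in the frame of seam_right below 0.002 m and z of each of panel_left, panel_right in the frame of jig below 0.0145 m), for 0.2 s.
3. the block, held across the joint, presses on the panels with over 3 N (all of step 2 and (contact force between block and panel_left above 3 N or contact force between block and panel_right above 3 N) and z of block in the frame of jig above 0.038 m and y of block in the frame of mark between -0.01 and 0.01 m and x of block in the frame of mark between -0.03 and 0.03 m), for 0.2 s.
At the end, for the whole second after the job is handed in: Both panels flat on the jig's board, the gap at the middle of their joint under 2 mm and both inner ends within 2.6 mm of the mark along the jig; the block upright on the mat, within 50 mm of the mat's centre; everything at rest and let go (all of step 2 and horizontal distance between block and mat below 0.05 m and z of block in the frame of mat below 0.009 m and angle between block's own z axis and vertical below 0.1 rad and linear speed of each of block, panel_left, panel_right below 0.02 m/s); the robot touches nothing.
It fails at once if the left panel is pressed by the block with more than 15 N (contact force between block and panel_left above 15 N).
It fails at once if the right panel is pressed by the block with more than 15 N (contact force between block and panel_right above 15 N).
It fails at once if the left panel is touched by the robot itself (contact force between any of the fingers, the arm and panel_left above 0.5 N).
It fails at once if the right panel is touched by the robot itself (contact force between any of the fingers, the arm and panel_right above 0.5 N).
It fails at once if a bystander is moved by more than 30 mm (distance of any of tape, offcut, glue, bamboo_cup, brush, screwdriver, stain_jar from where it was at the start of the episode above 0.03 m).
It also fails if it takes over 72 s, if anything falls off the work surface, if the arm or the gripper's body presses on something with over 40 N, if the wrist force passes 120 N, or if a joint passes its speed limit or range.

ROBOT

A 7-joint arm with a two-finger parallel gripper is mounted at the origin on the work surface. World frame = base frame: x ahead of the robot, y to its left, z up, the work surface at z = 0. Lengths are in m, angles in rad, forces in N, time in s.
With the tool pointing down it reaches from about 0.425 to 0.925 m from the base axis. Payload 6.8 kg.
Tool frame: the origin (TCP) lies on the centre line of the jaws, within the pads' length; the fingertips stand 8 mm ahead of it and the grasp point (between the pads) lies 11 mm behind it (bot.tips_ahead is the distance from the TCP to the fingertips, in m); z points along the fingers, y is the line along which they close (so a half turn about z gives the same grasp; the last joint's range is limited). The gripper opens to 85 mm and grips with 20 to 120 N. Pads are 22 mm wide; open, the fingers measure 114 mm over their backs; the gripper's body (76 mm by 85 mm) begins 54 mm behind the grasp point. The pads swing forward as they close: fully open they stand 13 mm farther back than shut.
Start: joints at [1.201, 0.477, 0.022, 1.555, -0.011, 1.109, -0.083], TCP at [0.175, -0.652, 0.214] pointing down, gripper open.
Joint ranges: [-2.96, 2.96], [-0.34, 2.1], [-1.41, 1.46], [0.24, 2.44], [-1.37, 4.51], [0.17, 1.92], [-2.96, 2.96]. Speed limits (rad/s): [2.39, 2.39, 3.14, 3.14, 3.14, 3.14, 3.14].

INTERFACE

Orientations are given as a unit quaternion [w, x, y, z].
In Python, from station import bot gives the robot as it stands.
- The arm moves only by the tool send_rows, never from a script. Its argument "deltas" is text: rows parted by semicolons, each of 4 numbers parted by spaces: the shift along the tool's x, y, z in m, then the turn about the tool's z in degrees. In form: x y z spin; .... A call has 1 to 5 rows; each row is the pose to reach, as a shift and turn from the pose commanded when the call began, along the tool's axes at that moment; what a row does not reach only later rows make up. A row lasts 1/10 s, in which the tool goes at most 50 mm and 8.59 degrees, less where a joint would pass 70% of its speed; a pose out of reach is approached as far as the arm can. A call with a gripper value outside its range is refused whole. "claw" is the opening, from 0 (shut) to 1 (fully open), set as the call begins (left out, the last holds). The fingers move at their own pace and stop on an object; "force" is the grip in N (left out, the last holds). Time passes only in rows, so rows that repeat a pose let the fingers close. It gives the time, the measured TCP pose, the force, the opening and the grip force at its end, in the units of the state.
- bot.get_obs(): the state, without advancing time (a new reading comes with each control period).
- bot.read_camera(name): name is "scene" or "top" or "wrist"; returns a dict with "img" (420x560x3 uint8, red, green, blue), "depth" (420x560 float32, m along the optical axis (not along the pixel's ray), 0 where there is no reading), "fx", "fy", "cx", "cy" (pixels), "camera_from_world" (4x4, takes a point from world to camera coordinates). Camera axes: x right, y up, looking along -z (the intrinsics and any distortion apply to the point x, -y, -z); pixel columns grow to the right and rows downward; lengths in m; the calibration is good to about 2 mm. A picture is of the moment at which its call begins.
- bot.hand_in(): hands the job in; it is judged then, once.
Trained networks look in a picture, given as the dict that the camera call returned (one of the last four; its "shot" number tells which), for a name from the list of things; names that differ only in an ending like _2 or _b are one class to them, and where a whole thing is asked for, a point or a joint stands for the part that bears it (a point fixed in the world has none). Each returns a list of dicts, best first, with "confidence" (0 to 1); they miss things now and then, are a little off and sometimes report something else, mostly with a low value. They report only what shows in the picture. A call takes as long as a camera call. They do not tell look-alikes from the thing itself.
- bot.masks_of(picture, query): "mask" (420x560 bool, what is visible of it).
- bot.landmark_of(picture, query): "xyz" ([x, y, z] in m, in world coordinates, good to about 4 mm: a listed point, or the origin of a listed thing).
The state is a dict: "t": time; "q": joint angles; "joint_vel": joint speeds; "joint_torque": joint torques, N m; "eef_pos": TCP position; "tool_rot": TCP orientation; "contact_force": force on the tool from outside, world axes, zero at the start; "torque": the same for the moment, N m; "gripper_width": opening from 0.0 (shut) to 1.0 (fully open); "grasp_force": force on a finger pad.
Only numpy, scipy, OpenCV 4.12 (cv2) and the standard library are available. Lean on these libraries where they do the work, as an engineer would, in place of code of your own. Each camera call takes 0.05 s, during which the arm holds its last target. There are 200 camera calls.

## Working session

There is one attempt and no reset: what is moved stays moved. The work goes in short steps, Python scripts to look and compute and a tool call to move; the robot and the scene stay as the last step left them, time stands still between calls to the robot, and variables do not carry over. Pictures are saved under pics/ and viewed, at most 10 in all, crops included, and the job is handed in when it is done.

Besides the shell and the picture viewer there is one more tool, called as name(argument=value, ...) on one line, values as JSON. send_rows: Moves the arm, as the interface text tells. Its arguments: {"type":"object","properties":{"deltas":{"type":"string"},"claw":{"type":"number"},"force":{"type":"number"}},"required":["deltas"]}

```bash
mkdir -p pics; ls
cat > h.py <<'E'
from station import bot
import numpy as np, cv2
def pw(p,u,v,z=None):
    """pixel->world using depth (z=None) or plane height z"""
    T=np.linalg.inv(p["camera_from_world"]); u=np.asarray(u,float); v=np.asarray(v,float)
    d=np.stack([(u-p["cx"])/p["fx"],-(v-p["cy"])/p["fy"],-np.ones_like(u)],-1)
    if z is None:
        D=p["depth"][v.astype(int),u.astype(int)]; return (d*D[...,None])@T[:3,:3].T+T[:3,3]
    w=d@T[:3,:3].T; s=(z-T[2,3])/w[...,2]; return w*s[...,None]+T[:3,3]
def save(p,n): cv2.imwrite("pics/"+n,p["img"][:,:,::-1])
E
python3 - <<'E'
from h import *
o=bot.get_obs();print({k:np.round(v,3) for k,v in o.items()}, bot.tips_ahead)
for c in ("scene","top"):
    p=bot.read_camera(c);save(p,c+"0.png")
    print(c,[k for k in p],p["fx"],np.round(np.linalg.inv(p["camera_from_world"]),3).tolist())
    for q in ("jig","mark","panel_left","panel_right","seam_left","seam_right","block","block_grip","mat"):
        print(q,[(np.round(r["xyz"],3).tolist(),round(r["confidence"],2)) for r in bot.landmark_of(p,q)])
E
```

```text
pics
{'t': np.float64(0.0), 'q': array([ 1.201,  0.478,  0.022,  1.556, -0.011,  1.109, -0.083]), 'joint_vel': array([-0.   ,  0.001, -0.001, -0.001,  0.001, -0.   , -0.001]), 'joint_torque': array([ 1.0000e-03, -5.9643e+01,  1.6080e+00, -2.8119e+01,  1.2000e-02,
        9.0000e-03, -0.0000e+00]), 'eef_pos': array([ 0.175, -0.651,  0.213]), 'tool_rot': array([-0.001,  0.991,  0.131, -0.   ]), 'contact_force': array([-0.797, -0.055, -0.195]), 'torque': array([ 0.013, -0.028,  0.025]), 'grasp_force': np.float64(0.0), 'gripper_width': np.float64(0.997)} 0.008
scene ['img', 'depth', 'fx', 'fy', 'cx', 'cy', 'camera_from_world', 'shot'] 410.05793260664296 [[-0.78, -0.399, 0.481, 1.07], [0.625, -0.519, 0.583, 0.579], [0.017, 0.756, 0.655, 0.795], [0.0, 0.0, 0.0, 1.0]]
jig [([0.577, -0.087, 0.004], 0.55)]
mark [([0.575, -0.091, 0.014], 0.65)]
panel_left [([0.586, -0.021, 0.013], 0.96), ([0.29, -0.364, -0.001], 0.78), ([0.34, 0.077, -0.001], 0.77)]
panel_right [([0.561, -0.16, 0.016], 0.92)]
seam_left [([0.297, 0.068, 0.031], 0.98), ([0.267, -0.324, 0.034], 0.83), ([0.578, -0.067, 0.044], 0.7
[... 346 characters left out ...]
28 [[-0.018, 0.993, -0.115, 0.376], [-1.0, -0.018, 0.0, -0.045], [-0.002, 0.115, 0.993, 1.392], [0.0, 0.0, 0.0, 1.0]]
jig [([0.58, -0.089, 0.002], 0.96), ([0.447, -0.434, -0.001], 0.43)]
mark [([0.576, -0.088, 0.017], 0.69)]
panel_left [([0.586, -0.029, 0.014], 0.82), ([0.462, 0.33, 0.076], 0.69), ([0.288, -0.366, -0.001], 0.68), ([0.341, 0.078, 0.0], 0.63)]
panel_right [([0.557, -0.159, 0.015], 0.91)]
seam_left [([0.266, -0.334, 0.03], 0.92), ([0.302, 0.069, 0.03], 0.89), ([0.574, -0.071, 0.046], 0.71)]
seam_right [([0.571, -0.116, 0.045], 0.78)]
block [([0.461, 0.332, 0.01], 0.56), ([0.446, -0.431, -0.001], 0.45)]
block_grip [([0.464, 0.332, 0.079], 0.8)]
mat [([0.47, 0.343, 0.009], 0.69)]
```

View pics/top0.png

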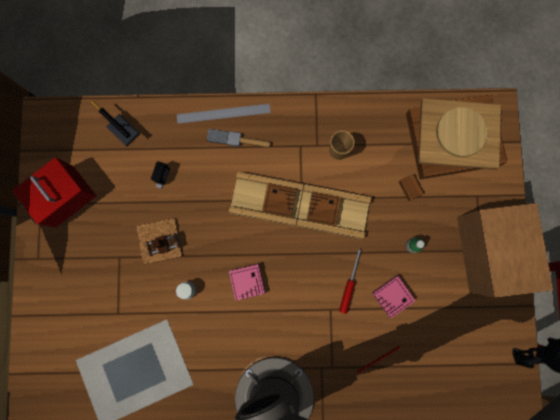

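View pics/scene0.png

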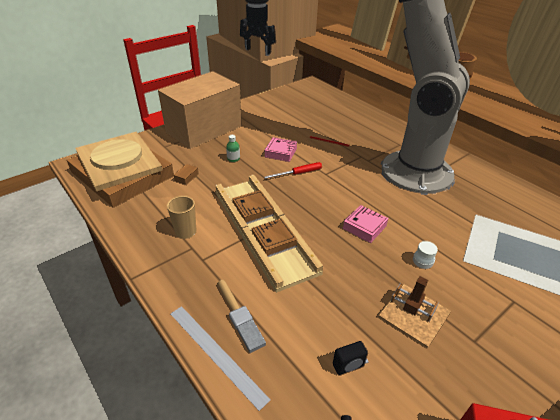

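The top view shows the jig at the centre (232..370, 175..235), with its right end tilted toward the robot. Both brown panels lie in it, at about (282,200) and (322,208). The block stands on the mat at (160,242). The pink pieces at (247,282) and (394,296) are look-alikes. The scene view agrees.

Run:
```python
from h import *
ps={c:bot.read_camera(c) for c in ("top","scene")}
for c,p in ps.items():
  for q in ("jig","block","mat","panel_left","panel_right"):
    for r in bot.masks_of(p,q)[:2]:
        v,u=np.nonzero(r["mask"]&(p["depth"]>0)); P=pw(p,u,v)
        if q=="block": P=P[P[:,2]>0.0]
        b=cv2.minAreaRect((P[:,:2]*1000).astype(np.float32))
        print(c,q,round(r["confidence"],2),len(P),np.round(b[0]),np.round(b[1]),round(b[2],1),"z pct",np.round(np.percentile(P[:,2],[5,25,50,75,95]),3))
p=ps["top"]; b=cv2.resize(p["img"][150:270,120:390],None,fx=2.9,fy=2.9,interpolation=cv2.INTER_CUBIC);cv2.imwrite("pics/c1.png",b[:,:,::-1])
```

```text
top jig 0.62 1033 [470. 352.] [120. 119.] 10.9 z pct [0.006 0.008 0.01  0.013 0.017]
top jig 0.59 4236 [576. -87.] [430. 141.] 77.9 z pct [0.008 0.013 0.017 0.033 0.038]
top block 0.83 409 [459. 341.] [ 55. 105.] 12.0 z pct [0.011 0.027 0.036 0.043 0.101]
top mat 0.73 1014 [470. 352.] [119. 121.] 10.0 z pct [0.006 0.008 0.01  0.012 0.015]
top panel_left 0.94 882 [587. -21.] [95. 95.] 78.5 z pct [0.037 0.042 0.043 0.045 0.048]
top panel_left 0.84 893 [338.  80.] [92. 90.] 12.2 z pct [0.025 0.028 0.03  0.031 0.034]
top panel_right 0.63 890 [ 557. -157.] [91. 93.] 78.1 z pct [0.038 0.042 0.043 0.045 0.048]
scene jig 0.61 3877 [ 562. -108.] [467. 152.] 77.8 z pct [0.007 0.016 0.018 0.036 0.038]
scene block 0.77 747 [458. 330.] [ 60. 100.] 16.3 z pct [0.013 0.028 0.039 0.059 0.102]
scene block 0.24 933 [ 559. -177.] [132.  93.] 77.8 z pct [0.021 0.039 0.046 0.047 0.048]
scene mat 0.87 2013 [468. 346.] [135. 123.] 11.1 z pct [0.007 0.011 0.012 0.013 0.015]
scene panel_left 0.94 980 [342.  70.] [ 99. 107.] 12.8 z pct [0.007 0.025 0.031 0.032 0.034]
scene panel_left 0.94 591 [ 287. -377.] [118. 108.] 32.1 z pct [0.004 0.02  0.031 0.032 0.034]
scene panel_right 0.57 933 [ 556. -177.] [130. 102.] 78.6 z pct [0.023 0.04  0.046 0.047 0.048]
scene panel_right 0.23 600 [443. 329.] [89. 91.] 15.8 z pct [0.019 0.032 0.04  0.067 0.102]
```

View pics/c1.png

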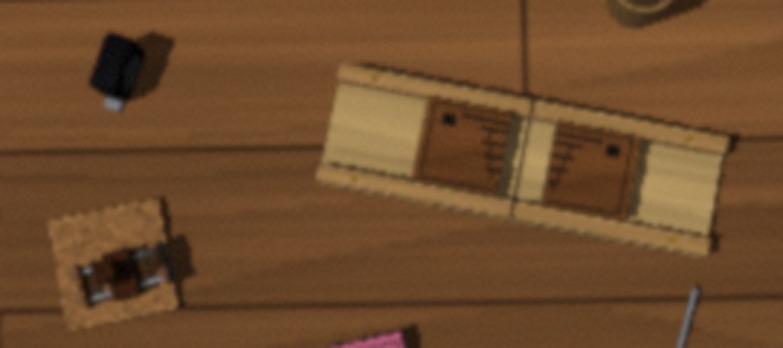

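The crop shows the jig yawed about -12° and the block about +13°. The mark runs at about (530,100)-(515,210) in the crop, with a panel on each side. Now I move over the jig toward the block, looking on the way.

send_rows(deltas="0.037 -0.029 -0.007 0; 0.074 -0.058 -0.014 0; 0.111 -0.087 -0.021 0; 0.148 -0.116 -0.028 0; 0.185 -0.145 -0.035 0", claw=1)

```text
t: 2.1
eef_pos: [0.3168, -0.4625, 0.2493]
tool_rot: [0.0, 0.991, 0.13, 0.0]
contact_force: [0.6, 0.0, 0.4]
gripper_width: 1.002
grasp_force: 0.0
```

send_rows(deltas="0.037 -0.029 -0.007 0; 0.074 -0.058 -0.014 0; 0.111 -0.087 -0.021 0; 0.148 -0.116 -0.028 0; 0.185 -0.145 -0.035 0")

```text
t: 2.6
eef_pos: [0.4579, -0.2746, 0.2844]
tool_rot: [0.0, 0.991, 0.13, 0.0]
contact_force: [1.3, 0.0, 0.2]
gripper_width: 1.0
grasp_force: 0.0
```

send_rows(deltas="0.037 -0.029 -0.007 0; 0.074 -0.058 -0.014 0; 0.122 -0.095 -0.020 0; 0.122 -0.095 -0.020 0")

```text
t: 3.0
eef_pos: [0.5536, -0.146, 0.3047]
tool_rot: [-0.001, 0.991, 0.135, 0.002]
contact_force: [-1.0, -0.3, 0.3]
gripper_width: 1.0
grasp_force: 0.0
```

Run:
```python
from h import *
o=bot.get_obs();print(o["t"],np.round(o["eef_pos"],4),np.round(o["tool_rot"],4))
p=bot.read_camera("wrist");save(p,"w1.png")
print(p["fx"],p["cx"],p["cy"],np.round(np.linalg.inv(p["camera_from_world"]),3).tolist())
for q in ("mark","panel_left","panel_right","seam_left","seam_right"):
    print(q,[(np.round(r["xyz"],3).tolist(),round(r["confidence"],2)) for r in bot.landmark_of(p,q)])
```

```text
3.0 [ 0.5536 -0.146   0.3047] [-0.0012  0.9909  0.1349  0.0017]
315.88300852288376 284.12139815379743 213.43534788581974 [[0.268, 0.918, 0.292, 0.628], [-0.964, 0.256, 0.079, -0.127], [-0.003, -0.303, 0.953, 0.464], [0.0, 0.0, 0.0, 1.0]]
mark [([0.576, -0.089, 0.011], 0.77)]
panel_left [([0.59, -0.029, 0.014], 0.82), ([0.344, 0.073, -0.0], 0.7), ([0.566, -0.161, 0.013], 0.23)]
panel_right [([0.564, -0.163, 0.017], 0.87), ([0.339, -0.243, 0.002], 0.2)]
seam_left [([0.58, -0.069, 0.046], 0.6), ([0.266, -0.329, 0.034], 0.59), ([0.297, 0.076, 0.028], 0.55)]
seam_right [([0.57, -0.119, 0.045], 0.91)]
```

View pics/w1.png

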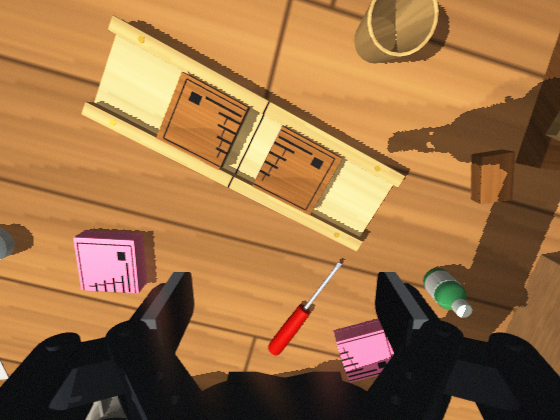

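The wrist view shows the whole jig. The mark crosses the rails at about (267,102) and (233,183). The left panel is at (205,120) and the right one at (298,170). I'll zoom in for exact edges.

Run:
```python
import cv2
i=cv2.imread("pics/w1.png")[60:225,150:360]
cv2.imwrite("pics/c2.png",cv2.resize(i,None,fx=3.6,fy=3.6,interpolation=cv2.INTER_CUBIC))
```

```text
(no output)
```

View pics/c2.png

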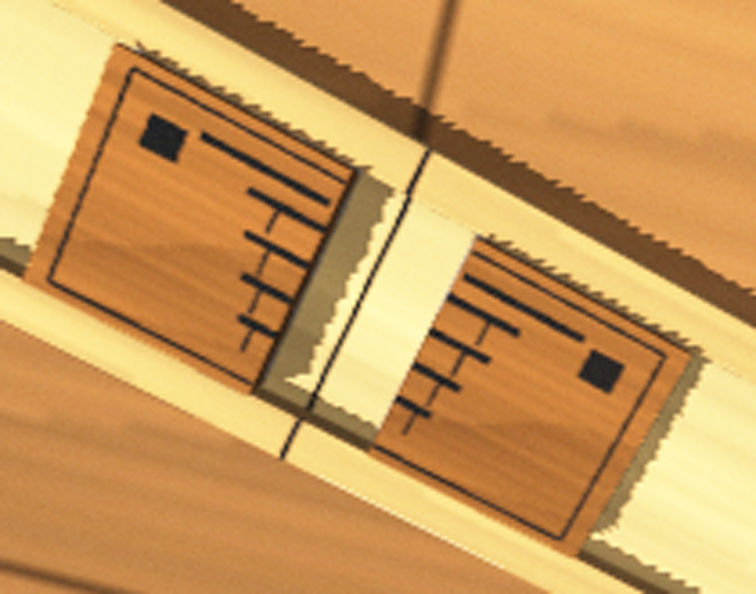

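The crop shows the mark on the far rail from (429,150) to (407,198) and on the near rail from (306,410) to (283,458). The inner edges are (354,170)-(252,389) for the left panel and (476,238)-(372,447) for the right.

Run:
```python
from h import *
p=bot.read_camera("wrist")
P=lambda pts,z: pw(p,*[(np.array(a)+.5)/3.6-.5+o for a,o in zip(zip(*pts),(150,60))],z)[:,:2]
# heights from depth
g=lambda u,v:pw(p,np.array([u/3.6+150]),np.array([v/3.6+60]))[0,2]
print("z board",[round(g(*a),4) for a in [(420,260),(360,380),(20,110),(690,450)]],"panelTop",[round(g(*a),4) for a in [(200,220),(540,430)]],"rail",[round(g(*a),4) for a in[(330,110),(200,390),(560,230)]])
zb=np.mean([g(200,220),g(540,430)])-.030; print(zb)
m=P([(429,150),(407,198),(306,410),(283,458)],zb+.02)
d=m[0]-m[3]; yaw=np.arctan2(d[1],d[0]); print("mark",m.round(4),"mid",m.mean(0).round(4),"yaw mark",np.degrees(yaw), "len",np.linalg.norm(d))
L=P([(118,45),(354,170),(252,389),(27,280)],zb+.03);R=P([(476,238),(695,350),(580,553),(372,447)],zb+.03)
for n,c in (("L",L),("R",R)):
    e=c[1]-c[0]+c[2]-c[3]; y=np.degrees(np.arctan2(-e[0],e[1]));print(n,c.round(4).tolist(),c.mean(0).round(4),"yaw(mod180)",y, [round(np.linalg.norm(c[i]-c[i-1]),4) for i in range(4)])
for yw in (yaw,np.radians(-12)):
  ax=np.array([np.cos(yw),np.sin(yw)]);ay=np.array([-ax[1],ax[0]]); c0=m.mean(0)
  for n,c in (("L",L),("R",R)): print(n,((c-c0)@ay).round(4),((c-c0)@ax).round(4))
```

```text
z board [np.float64(0.0131), np.float64(0.013), np.float64(0.0145), np.float64(0.0116)] panelTop [np.float64(0.044), np.float64(0.0468)] rail [np.float64(0.0337), np.float64(0.035), np.float64(0.0334)]
0.015393746802451841
mark [[ 0.631  -0.1142]
 [ 0.6132 -0.1105]
 [ 0.5289 -0.0915]
 [ 0.5084 -0.0869]] mid [ 0.5704 -0.1008] yaw mark -12.548970537797883 len 0.12565619225805516
L [[0.6364, -0.0054], [0.6178, -0.0911], [0.5336, -0.0717], [0.5515, 0.0137]] [ 0.5848 -0.0386] yaw(mod180) 167.9705600057619 [np.float64(0.087), np.float64(0.0877), np.float64(0.0864), np.float64(0.0873)]
R [[0.6066, -0.1379], [0.589, -0.225], [0.5036, -0.2063], [0.5237, -0.1194]] [ 0.5557 -0.1721] yaw(mod180) 167.76352061601978 [np.float64(0.0849), np.float64(0.0889), np.float64(0.0874), np.float64(0.0892)]
L [0.1075 0.0198 0.0204 0.1077] [ 0.0437  0.0442 -0.0422 -0.0433]
R [-0.0283 -0.1172 -0.1175 -0.0283] [ 0.0434  0.0451 -0.0422 -0.0415]
L [0.107  0.0193 0.0208 0.1081] [ 0.0448  0.0444 -0.042  -0.0422]
R [-0.0287 -0.1176 -0.1171 -0.0279] [ 0.0432  0.044  -0.0433 -0.0418]
```

send_rows(deltas="0.004 -0.048 0 0; 0.008 -0.096 0 0; 0.012 -0.144 0 0; 0.016 -0.192 0 0; 0.018 -0.24 0.01 0")

```text
t: 3.85
eef_pos: [0.5059, 0.0841, 0.295]
tool_rot: [0.0, 0.992, 0.129, 0.002]
contact_force: [-0.1, 0.7, 0.4]
gripper_width: 1.0
grasp_force: 0.0
```

send_rows(deltas="0.002 -0.048 0.01 0; 0.004 -0.096 0.02 0; 0.006 -0.130 0.03 0; 0.006 -0.160 0.03 0; 0.006 -0.160 0.03 0")

```text
t: 4.35
eef_pos: [0.4682, 0.2432, 0.2638]
tool_rot: [-0.001, 0.991, 0.133, -0.0]
contact_force: [-0.8, -0.3, -0.9]
gripper_width: 1.001
grasp_force: 0.0
```

Run:
```python
from h import *
bot.read_camera("wrist");p=bot.read_camera("wrist");save(p,"w2.png")
o=bot.get_obs();print(o["t"],np.round(o["eef_pos"],4),np.round(o["tool_rot"],4))
for q in ("block","block_grip","mat"):
    print(q,[(np.round(r["xyz"],3).tolist(),round(r["confidence"],2)) for r in bot.landmark_of(p,q)])
for q in ("block","mat"):
    r=bot.masks_of(p,q)[0]
    v,u=np.nonzero(r["mask"]&(p["depth"]>0)); P=pw(p,u,v)
    print(q,np.round(np.percentile(P[:,2],[5,25,50,75,95,99]),4))
    b=cv2.minAreaRect((P[:,:2]*1000).astype(np.float32));print(b)
    if q=="block":
        T=P[P[:,2]>P[:,2].max()-.006];print("post",len(T),cv2.minAreaRect((T[:,:2]*1000).astype(np.float32)),T.mean(0))
```

```text
4.45 [0.4702 0.2389 0.2637] [3.000e-04 9.915e-01 1.303e-01 0.000e+00]
block [([0.463, 0.333, 0.014], 0.93)]
block_grip [([0.458, 0.336, 0.079], 0.68)]
mat [([0.472, 0.35, 0.004], 0.88)]
block [0.015  0.027  0.0363 0.0609 0.0998 0.1005]
((455.9205017089844, 336.3234558105469), (56.284420013427734, 103.9616470336914), 15.706711769104004)
post 389 ((460.3692626953125, 332.00396728515625), (20.05086898803711, 19.78322410583496), 15.701739311218262) [0.46068793 0.33172679 0.09931092]
mat [0.0081 0.0089 0.0095 0.01   0.0108 0.0116]
((469.88916015625, 350.1619567871094), (123.9373550415039, 125.4676284790039), 10.607398986816406)
```

View pics/w2.png

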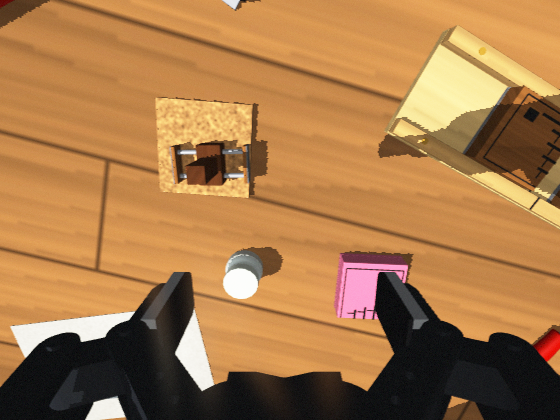

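The wrist view shows the block at (205,165) on its mat, with nothing in the way of the fingers. Now I descend and grip.

send_rows(deltas="0.007 -0.046 0.01 -0.7; 0.0147 -0.0924 0.03 -0.7; 0.0147 -0.0924 0.07 -0.7; 0.0147 -0.0924 0.11 -0.7; 0.0147 -0.0924 0.13 -0.7", claw=1)

```text
t: 5.2
eef_pos: [0.4592, 0.331, 0.1304]
tool_rot: [0.001, 0.991, 0.136, -0.002]
contact_force: [0.7, -0.9, 0.5]
gripper_width: 0.998
grasp_force: 0.0
```

Run:
```python
from h import *
p=bot.read_camera("wrist");p=bot.read_camera("wrist");o=bot.get_obs();print(o["t"],np.round(o["eef_pos"],4),np.round(o["tool_rot"],4))
r=bot.masks_of(p,"block")[0]
v,u=np.nonzero(r["mask"]&(p["depth"]>0)); P=pw(p,u,v)
P=P[P[:,2]<.104];T=P[P[:,2]>.093];print("post",len(T),cv2.minAreaRect((T[:,:2]*1000).astype(np.float32)),T.mean(0))
```

```text
5.3 [0.459  0.3304 0.1307] [ 0.0016  0.9907  0.1361 -0.0027]
post 971 ((460.3743591308594, 332.4338684082031), (20.559253692626953, 19.957469940185547), 15.965363502502441) [0.46154355 0.3328152  0.09899899]
```

send_rows(deltas="0 -0.001 0.03 0; 0 -0.001 0.055 0; 0 -0.001 0.067 0; 0 -0.001 0.067 0")

```text
t: 5.75
eef_pos: [0.4602, 0.3333, 0.0667]
tool_rot: [0.0, 0.991, 0.136, -0.0]
contact_force: [0.5, 0.0, -0.2]
gripper_width: 0.996
grasp_force: 0.0
```

send_rows(deltas="0 0 0 0; 0 0 0 0; 0 0 0 0; 0 0 0 0; 0 0 0 0", claw=0, force=60)

```text
t: 6.25
eef_pos: [0.4606, 0.334, 0.0676]
tool_rot: [-0.0, 0.991, 0.136, 0.001]
contact_force: [0.2, -0.3, 0.9]
gripper_width: 0.216
grasp_force: 59.0
```

send_rows(deltas="0 0 0 0; 0 0 0 0")

```text
t: 6.45
eef_pos: [0.4606, 0.334, 0.0676]
tool_rot: [-0.0, 0.991, 0.136, 0.001]
contact_force: [0.4, -2.3, 5.8]
gripper_width: 0.219
grasp_force: 59.6
```

send_rows(deltas="0 0 -0.015 0; 0 0 -0.05 0; 0 0 -0.09 0; 0 0 -0.13 0; 0 0 -0.13 0")

```text
t: 6.95
eef_pos: [0.4622, 0.3366, 0.2032]
tool_rot: [-0.003, 0.991, 0.137, 0.004]
contact_force: [0.5, 0.6, -1.2]
gripper_width: 0.214
grasp_force: 59.1
```

send_rows(deltas="0.008 0.027 0 3; 0.02 0.065 0 8; 0.032 0.105 0 13; 0.044 0.145 0 18; 0.055 0.18 0 23")

```text
t: 7.45
eef_pos: [0.5619, 0.1729, 0.1963]
tool_rot: [0.001, 0.998, -0.066, -0.001]
contact_force: [1.2, 0.2, -2.4]
gripper_width: 0.218
grasp_force: 59.1
```

Run:
```python
from h import *
o=bot.get_obs();print(o["t"],np.round(o["eef_pos"],4),np.round(o["tool_rot"],4),o["gripper_width"],o["grasp_force"],o["contact_force"])
p=bot.read_camera("wrist")
p=bot.read_camera("wrist");save(p,"w3.png")
o=bot.get_obs();print(o["t"],np.round(o["eef_pos"],4),np.round(o["tool_rot"],4))
for q in ("mark","panel_left","panel_right","seam_left","seam_right","block","jig"):
    print(q,[(np.round(r["xyz"],3).tolist(),round(r["confidence"],2)) for r in bot.landmark_of(p,q)])
```

```text
7.45 [0.5619 0.1729 0.1963] [ 5.000e-04  9.978e-01 -6.590e-02 -6.000e-04] 0.2182328593756255 59.117833971977234 [ 1.19222004  0.22793352 -2.41440916]
7.55 [0.5642 0.1681 0.1959] [ 0.002   0.9976 -0.0693  0.    ]
mark [([0.576, -0.09, 0.012], 0.61)]
panel_left [([0.593, -0.027, 0.014], 0.91), ([0.563, 0.166, 0.206], 0.33)]
panel_right []
seam_left [([0.582, -0.069, 0.045], 0.85)]
seam_right []
block [([0.565, 0.166, 0.143], 0.61)]
jig [([0.575, -0.086, 0.007], 0.91)]
```

View pics/w3.png

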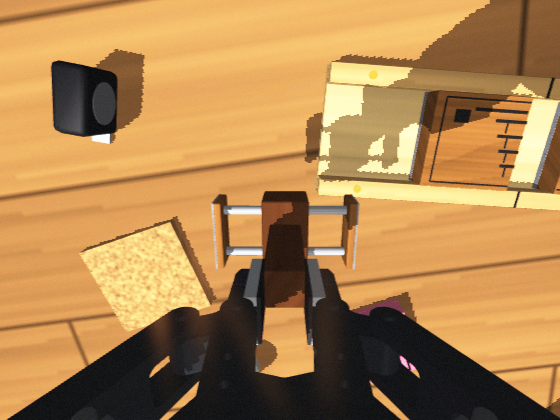

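The block hangs squarely in the fingers, and the left end of the jig is free at (330,130). I'll hover over the left end of the channel and settle.

send_rows(deltas="0.016 0.019 0 1.5; 0.032 0.038 0 3; 0.048 0.057 0 4.9; 0.060 0.072 0 4.9; 0.0638 0.0761 0 4.9")

```text
t: 8.4
eef_pos: [0.6171, 0.0869, 0.1965]
tool_rot: [0.001, 0.994, -0.11, 0.0]
contact_force: [0.3, -0.0, -2.0]
gripper_width: 0.215
grasp_force: 59.2
```

send_rows(deltas="0 0 0 0; 0 0 0 0; 0 0 0 0; 0 0 0 0; 0 0 0 0")

```text
t: 8.9
eef_pos: [0.615, 0.0925, 0.1969]
tool_rot: [-0.0, 0.994, -0.106, 0.0]
contact_force: [0.6, -0.3, -2.1]
gripper_width: 0.216
grasp_force: 59.2
```

Run:
```python
from h import *
o=bot.get_obs();print(o["t"],np.round(o["eef_pos"],4),np.round(o["tool_rot"],4))
for c in ("wrist","scene","top"):
    p=bot.read_camera(c)
    for q in ("mark","panel_left","panel_right","seam_left","seam_right","block","jig"):
        print(c,q,[(np.round(r["xyz"],3).tolist(),round(r["confidence"],2)) for r in bot.landmark_of(p,q)][:2])
o=bot.get_obs();print(o["t"],np.round(o["eef_pos"],4),np.round(o["tool_rot"],4))
```

```text
8.9 [0.615  0.0925 0.1969] [-1.000e-04  9.944e-01 -1.057e-01  0.000e+00]
wrist mark [([0.579, -0.091, 0.014], 0.64)]
wrist panel_left [([0.59, -0.026, 0.016], 0.93), ([0.612, 0.093, 0.208], 0.68)]
wrist panel_right [([0.566, -0.159, 0.015], 0.58)]
wrist seam_left [([0.581, -0.069, 0.048], 0.82)]
wrist seam_right [([0.573, -0.118, 0.045], 0.76)]
wrist block [([0.615, 0.097, 0.144], 0.82), ([0.684, 0.342, -0.002], 0.6)]
wrist jig [([0.575, -0.087, 0.006], 0.7)]
scene mark [([0.577, -0.091, 0.015], 0.76), ([0.442, -0.432, 0.0], 0.48)]
scene panel_left [([0.339, 0.078, -0.004], 0.96), ([0.588, -0.021, 0.015], 0.59)]
scene panel_right [([0.561, -0.16, 0.016], 0.91), ([0.576, -0.089, 0.003], 0.37)]
scene seam_left [([0.264, -0.326, 0.036], 0.77), ([0.295, 0.067, 0.031], 0.74)]
scene seam_right [([0.569, -0.118, 0.048], 0.91)]
scene block [([0.617, 0.089, 0.142], 0.93)]
scene jig [([0.579, -0.09, 0.006], 0.96), ([0.32, 0.262, 0.001], 0.68)]
top mark [([0.576, -0.09, 0.013], 0.9), ([0.793, 0.1, -0.004], 0.54)]
top panel_left [([0.583, -0.03, 0.015], 0.82), ([0.34, 0.077, -0.002], 0.58)]
top panel_right [([0.557, -0.157, 0.015], 0.75)]
top seam_left [([0.577, -0.07, 0.046], 0.84), ([0.266, -0.332, 0.029], 0.71)]
top seam_right [([0.566, -0.116, 0.044], 0.78)]
top block []
top jig [([0.579, -0.086, 0.005], 0.9)]
10.1 [0.6153 0.0918 0.1968] [ 0.      0.9943 -0.1063  0.    ]
```

send_rows(deltas="0 0 0.025 0; 0 0 0.06 0; 0 0 0.09 0; 0 0 0.11 0; 0 0 0.118 0")

```text
t: 10.6
eef_pos: [0.6138, 0.0914, 0.0765]
tool_rot: [0.001, 0.994, -0.106, -0.002]
contact_force: [0.2, -0.2, -2.7]
gripper_width: 0.213
grasp_force: 59.1
```

send_rows(deltas="0 0 0 0; 0 0.006 0 0; 0 0.012 0 0; 0 0.018 0 0; 0 0.022 0 0")

```text
t: 11.1
eef_pos: [0.6109, 0.069, 0.0796]
tool_rot: [0.0, 0.994, -0.107, 0.001]
contact_force: [0.6, 0.4, -1.0]
gripper_width: 0.216
grasp_force: 59.2
```

send_rows(deltas="0 0.003 0 0; 0 0.006 0 0; 0 0.009 0 0; 0 0.012 0 0; 0 0.012 0 0")

```text
t: 11.6
eef_pos: [0.6082, 0.0589, 0.079]
tool_rot: [-0.0, 0.994, -0.106, 0.0]
contact_force: [-0.1, 2.1, -2.2]
gripper_width: 0.211
grasp_force: 59.3
```

send_rows(deltas="0 0.003 0 0; 0 0.006 0 0; 0 0.009 0 0; 0 0.012 0 0; 0 0.012 0 0")

```text
t: 12.1
eef_pos: [0.6056, 0.0461, 0.0789]
tool_rot: [0.0, 0.994, -0.107, 0.0]
contact_force: [-0.1, 3.8, -1.1]
gripper_width: 0.218
grasp_force: 59.4
```

```bash
cat > seam.py <<'E'
from h import *
import sys
p=bot.read_camera("wrist");save(p,sys.argv[1]+".png")
o=bot.get_obs();print(o["t"],np.round(o["eef_pos"],4),np.round(o["contact_force"],2))
# rectify jig-frame patch: 0.25 mm/px; x across up (+x), y to the left, around mark estimate
c=np.array([.5765,-.090]);a=np.radians(-12.3);ax=np.array([np.cos(a),np.sin(a)]);ay=np.array([-ax[1],ax[0]])
def rect(z,h,x0=-.07,x1=.07,y=.05,s=.0003):
    H,W=int((x1-x0)/s),int(2*y/s); g,k=np.meshgrid(np.arange(W),np.arange(H))
    P=c+(x1-k*s)[...,None]*ax+(y-g*s)[...,None]*ay
    P=np.dstack([P,np.full(k.shape,z),np.ones(k.shape)])@p["camera_from_world"].T
    u=p["fx"]*P[...,0]/-P[...,2]+p["cx"];v=p["fy"]*-P[...,1]/-P[...,2]+p["cy"]
    return cv2.remap(p["img"][:,:,::-1].copy(),u.astype(np.float32),v.astype(np.float32),cv2.INTER_CUBIC)
zb=.0155
A=rect(zb+.02,0);B=rect(zb+.03,0)
# rail-plane picture for |x|>46 mm, panel-top plane inside
H=A.shape[0];x=.07-np.arange(H)*.0003
M=np.where((np.abs(x)>.0455)[:,None,None],A,B)
M[::1, [int(.05/.0003)]]=M[:, [int(.05/.0003)]]
for k in range(0,11): M[:6,min(int(k*.01/.0003),M.shape[1]-1)]=(0,0,255)
cv2.imwrite("pics/"+sys.argv[1]+"r.png",cv2.resize(M,None,fx=1.25,fy=1.25))
for nm,I,lo,hi in (("far rail",A,.048,.06),("near rail",A,-.06,-.048)):
    r=I[(x>lo)&(x<hi)].astype(float).mean(2).mean(0); b=cv2.GaussianBlur(r[None],(0,0),30)[0]-r
    w=slice(int(.03/.0003),int(.07/.0003)); i=w.start+np.argmax(b[w]); print(nm,"mark y mm",round(50-i*.3,1),"contrast",round(b[i]))
E
python3 seam.py s1
```

```text
12.15 [0.6056 0.0465 0.0789] [ 0.7   2.39 -0.3 ]
far rail mark y mm 1.7 contrast 120
near rail mark y mm 1.1 contrast 147
```

View pics/s1r.png

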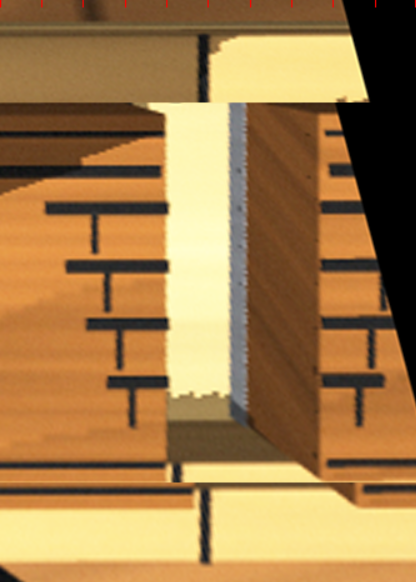

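The rectified view (4.17 px/mm) shows the mark at px 204, the left seam at px 167 (8.9 mm to go) and the right seam at px 320 (27.8 mm to go). Left sliding force is about 2.4 N.

send_rows(deltas="0 0.002 0 0; 0 0.004 0 0; 0 0.006 0 0; 0 0.008 0 0; 0 0.009 0 0")

```text
t: 12.65
eef_pos: [0.6036, 0.0377, 0.0788]
tool_rot: [0.0, 0.994, -0.106, 0.0]
contact_force: [0.7, 2.8, -0.4]
gripper_width: 0.216
grasp_force: 59.4
```

send_rows(deltas="0 0 0 0; 0 0 0 0")

```text
t: 12.85
eef_pos: [0.6036, 0.0379, 0.0788]
tool_rot: [0.0, 0.994, -0.106, 0.0]
contact_force: [0.7, 3.0, -1.2]
gripper_width: 0.215
grasp_force: 59.4
```

```bash
cat >> seam.py <<'E'
# seam edges from the panel-top plane, middle strips with no drawing: print strong gradient columns
g=cv2.GaussianBlur(B[(x>-.038)&(x<.03)].astype(float).mean(2).mean(0)[None],(0,0),1.5)[0]
d=np.diff(g); idx=[i for i in range(2,len(d)-2) if abs(d[i])==max(abs(d[i-2:i+3])) and abs(d[i])>3]
print("edges y mm (grad):",[(round(50-i*.3,1),round(d[i])) for i in idx])
E
python3 seam.py s2
```

```text
12.9 [0.6036 0.038  0.0788] [ 1.61  2.58 -1.07]
far rail mark y mm 0.8 contrast 98
near rail mark y mm 1.1 contrast 113
edges y mm (grad): [(20.6, -3), (2.0, 15), (-6.1, -18), (-10.0, -13), (-26.2, 9), (-43.9, -5)]
```

send_rows(deltas="0 0.0008 0 0; 0 0.0015 0 0; 0 0.0015 0 0; 0 -0.005 0 0; 0 -0.015 0 0")

```text
t: 13.4
eef_pos: [0.6063, 0.0514, 0.0783]
tool_rot: [0.001, 0.994, -0.107, -0.001]
contact_force: [-0.2, -0.6, -1.9]
gripper_width: 0.214
grasp_force: 59.2
```

send_rows(deltas="0 -0.01 0 0; 0 -0.01 -0.015 0; 0 -0.01 -0.04 0; 0 -0.01 -0.055 0; 0 0.01 -0.055 0")

```text
t: 13.9
eef_pos: [0.6071, 0.0467, 0.1377]
tool_rot: [-0.002, 0.995, -0.104, 0.003]
contact_force: [0.8, 0.3, -2.9]
gripper_width: 0.216
grasp_force: 59.2
```

send_rows(deltas="0 0.04 0 0; 0 0.085 0 0; 0 0.13 0 0; 0 0.175 0 0; 0 0.22 0 0")

```text
t: 14.4
eef_pos: [0.5577, -0.1742, 0.1348]
tool_rot: [0.0, 0.994, -0.106, 0.0]
contact_force: [0.7, 0.9, -1.6]
gripper_width: 0.216
grasp_force: 59.2
```

send_rows(deltas="0 0.04 0 0; 0 0.075 0 0; 0 0.09 0 0; 0 0.1 0 0; 0 0.1 0 0")

```text
t: 14.9
eef_pos: [0.537, -0.2704, 0.1341]
tool_rot: [0.0, 0.994, -0.107, 0.0]
contact_force: [-0.1, 0.1, -1.5]
gripper_width: 0.217
grasp_force: 59.2
```

send_rows(deltas="0 0 0 0; 0 0 0 0; 0 0 0 0")

```text
t: 15.2
eef_pos: [0.5376, -0.2682, 0.1339]
tool_rot: [-0.0, 0.994, -0.105, 0.0]
contact_force: [0.5, -0.3, -2.4]
gripper_width: 0.216
grasp_force: 59.2
```

```bash
python3 seam.py s3
python3 - <<'E'
from h import *
o=bot.get_obs();print(o["t"],o["tool_rot"]);e=o["eef_pos"][:2]-[.5765,-.090];a=np.radians(-12.3);print("jig xy mm",1000*(e@[np.cos(a),np.sin(a)]),1000*(e@[-np.sin(a),np.cos(a)]))
E
```

```text
15.25 [ 0.5375 -0.2685  0.1339] [ 0.72  0.08 -2.9 ]
far rail mark y mm -0.7 contrast 159
near rail mark y mm -1.0 contrast 151
edges y mm (grad): [(17.0, -3), (-1.9, -13), (-17.8, 7), (-22.0, 10)]
15.25 [-1.81136865e-04  9.94442346e-01 -1.05282412e-01  3.95415662e-05]
jig xy mm -0.05212053990175797 -182.7433148618021
```

View pics/s3.png

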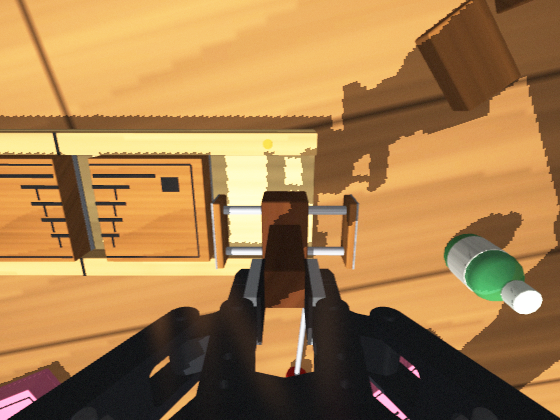

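The right view shows the block over the channel's right end, clear of the right panel's outer end at (208,205). The screwdriver and glue are clear. Lowering, then pushing left.

send_rows(deltas="0 0 0.02 0; 0 0 0.04 0; 0 0 0.053 0; 0 0 0.055 0; 0 -0.004 0.055 0")

```text
t: 15.75
eef_pos: [0.5378, -0.2663, 0.0787]
tool_rot: [0.0, 0.994, -0.107, -0.0]
contact_force: [-0.7, 1.0, -1.3]
gripper_width: 0.218
grasp_force: 59.2
```

send_rows(deltas="0 -0.005 0 0; 0 -0.01 0 0; 0 -0.014 0 0; 0 -0.017 0 0; 0 -0.02 0 0")

```text
t: 16.25
eef_pos: [0.5423, -0.2464, 0.0791]
tool_rot: [0.0, 0.994, -0.106, 0.0]
contact_force: [1.2, -1.3, -1.1]
gripper_width: 0.214
grasp_force: 59.3
```

send_rows(deltas="0 -0.003 0 0; 0 -0.006 0 0; 0 -0.009 0 0; 0 -0.012 0 0; 0 -0.012 0 0")

```text
t: 16.75
eef_pos: [0.5449, -0.2344, 0.0789]
tool_rot: [0.0, 0.994, -0.106, 0.0]
contact_force: [0.1, -2.4, -0.6]
gripper_width: 0.218
grasp_force: 59.4
```

```bash
python3 seam.py s4
```

```text
16.8 [ 0.5448 -0.2346  0.0789] [-0.84 -1.8  -0.8 ]
far rail mark y mm -1.3 contrast 157
near rail mark y mm -1.0 contrast 144
edges y mm (grad): [(16.7, -3), (15.2, 3), (13.7, -3), (-1.9, -13), (-18.1, 8), (-22.3, 12), (-37.3, 4), (-38.8, -3), (-40.3, 3)]
```

Run:
```python
import cv2,numpy as np
a,b=[cv2.imread(f"pics/s{k}r.png").mean(2)[120:460] for k in (3,4)]
for k,i in((3,a),(4,b)):
    m=i.mean(0); print(k,[(round(50-j/4.1667,1),int(m[j])) for j in range(160,416,8)])
# shift of pattern of the right panel, template from s3 between y=-31..-46
t=a[:,345:405].astype(np.float32)
r=cv2.matchTemplate(b.astype(np.float32),t,cv2.TM_CCOEFF_NORMED)[0]; j=r.argmax(); print("shift mm",(345-j)/4.1667,r.max(), r[345])
```

```text
3 [(11.6, 125), (9.7, 118), (7.8, 124), (5.8, 125), (3.9, 130), (2.0, 130), (0.1, 133), (-1.8, 107), (-3.8, 47), (-5.7, 48), (-7.6, 48), (-9.5, 48), (-11.4, 48), (-13.4, 48), (-15.3, 49), (-17.2, 53), (-19.1, 86), (-21.0, 81), (-23.0, 134), (-24.9, 136), (-26.8, 136), (-28.7, 134), (-30.6, 132), (-32.6, 131), (-34.5, 131), (-36.4, 132), (-38.3, 121), (-40.2, 129), (-42.2, 126), (-44.1, 123), (-46.0, 134), (-47.9, 129)]
4 [(11.6, 126), (9.7, 118), (7.8, 126), (5.8, 124), (3.9, 130), (2.0, 131), (0.1, 132), (-1.8, 113), (-3.8, 49), (-5.7, 49), (-7.6, 49), (-9.5, 49), (-11.4, 50), (-13.4, 50), (-15.3, 50), (-17.2, 50), (-19.1, 88), (-21.0, 84), (-23.0, 130), (-24.9, 132), (-26.8, 132), (-28.7, 133), (-30.6, 122), (-32.6, 131), (-34.5, 124), (-36.4, 122), (-38.3, 136), (-40.2, 127), (-42.2, 141), (-44.1, 142), (-46.0, 141), (-47.9, 146)]
shift mm 7.679938560491517 0.9738605 0.6997563
```

Run:
```python
import cv2,numpy as np
for k in (3,4):
    i=cv2.imread(f"pics/s{k}r.png")[120:460].astype(float)
    m=np.median(i,0)
    print(k,[(round(50-j/4.1667,1),m[j].astype(int).tolist()) for j in range(275,350,4)])
```

```text
3 [(-16.0, [25, 47, 73]), (-17.0, [26, 47, 73]), (-17.9, [56, 67, 82]), (-18.9, [87, 85, 86]), (-19.8, [88, 85, 84]), (-20.8, [84, 82, 82]), (-21.8, [75, 96, 110]), (-22.7, [88, 141, 170]), (-23.7, [94, 148, 178]), (-24.6, [93, 147, 178]), (-25.6, [94, 148, 179]), (-26.6, [93, 148, 177]), (-27.5, [93, 148, 177]), (-28.5, [93, 147, 177]), (-29.4, [88, 145, 180]), (-30.4, [77, 146, 213]), (-31.4, [74, 153, 231]), (-32.3, [74, 153, 230]), (-33.3, [73, 152, 230])]
4 [(-16.0, [26, 47, 75]), (-17.0, [25, 47, 74]), (-17.9, [40, 57, 79]), (-18.9, [85, 85, 90]), (-19.8, [90, 87, 86]), (-20.8, [90, 87, 86]), (-21.8, [71, 80, 87]), (-22.7, [66, 129, 194]), (-23.7, [75, 155, 233]), (-24.6, [74, 154, 230]), (-25.6, [75, 153, 230]), (-26.6, [75, 153, 231]), (-27.5, [75, 153, 230]), (-28.5, [76, 155, 230]), (-29.4, [75, 154, 231]), (-30.4, [76, 155, 231]), (-31.4, [76, 156, 232]), (-32.3, [75, 151, 228]), (-33.3, [73, 149, 228])]
```

Right seam at -22.3 and left at about -2.1, so the gap is about 20 mm. I push 23 mm, since the spring absorbs the surplus once the panels touch.

send_rows(deltas="0 -0.003 0 0; 0 -0.006 0 0; 0 -0.009 0 0; 0 -0.012 0 0; 0 -0.015 0 0")

```text
t: 17.3
eef_pos: [0.5479, -0.2196, 0.0788]
tool_rot: [-0.0, 0.994, -0.106, -0.0]
contact_force: [-0.6, -3.2, 0.1]
gripper_width: 0.212
grasp_force: 59.5
```

send_rows(deltas="0 -0.002 0 0; 0 -0.004 0 0; 0 -0.006 0 0; 0 -0.008 0 0; 0 -0.008 0 0")

```text
t: 17.8
eef_pos: [0.5495, -0.212, 0.0788]
tool_rot: [0.0, 0.994, -0.106, -0.0]
contact_force: [-1.5, -4.0, -0.4]
gripper_width: 0.221
grasp_force: 59.4
```

```bash
python3 seam.py s5;  python3 - <<'E'
import cv2,numpy as np
i=cv2.imread("pics/s5r.png").astype(float)
for n,(r0,r1) in dict(far=(120,160),mid=(220,360),near=(400,450)).items():
    m=np.median(i[r0:r1],0); print(n,[(round(50-j/4.1667,1),m[j].astype(int).tolist()) for j in range(196,232,2)])
E
```

```text
17.85 [ 0.5495 -0.2123  0.0788] [-1.37 -3.99 -0.47]
far rail mark y mm -0.4 contrast 156
near rail mark y mm -1.3 contrast 103
edges y mm (grad): [(17.0, -4), (15.5, 3), (13.7, -3), (-1.3, -9), (-2.8, 9), (-17.5, 3), (-19.0, -3), (-20.5, 3)]
far [(3.0, [78, 160, 234]), (2.5, [77, 159, 234]), (2.0, [76, 159, 234]), (1.5, [76, 159, 235]), (1.0, [76, 158, 235]), (0.6, [76, 159, 235]), (0.1, [77, 159, 235]), (-0.4, [78, 161, 236]), (-0.9, [75, 157, 233]), (-1.4, [64, 136, 211]), (-1.8, [52, 107, 170]), (-2.3, [50, 100, 163]), (-2.8, [62, 129, 203]), (-3.3, [76, 156, 232]), (-3.8, [77, 159, 233]), (-4.2, [75, 157, 232]), (-4.7, [77, 158, 233]), (-5.2, [78, 157, 232])]
mid [(3.0, [74, 153, 230]), (2.5, [74, 153, 230]), (2.0, [75, 153, 230]), (1.5, [75, 154, 230]), (1.0, [74, 154, 231]), (0.6, [74, 153, 231]), (0.1, [75, 153, 231]), (-0.4, [76, 155, 232]), (-0.9, [74, 151, 229]), (-1.4, [65, 134, 210]), (-1.8, [52, 107, 172]), (-2.3, [48, 99, 160]), (-2.8, [59, 122, 192]), (-3.3, [72, 149, 226]), (-3.8, [77, 160, 235]), (-4.2, [75, 158, 233]), (-4.7, [75, 157, 233]), (-5.2, [76, 157, 233])]
near [(3.0, [72, 148, 227]), (2.5, [72, 148, 227]), (2.0, [72, 148, 227]), (1.5, [72, 148, 226]), (1.0, [72, 148, 227]), (0.6, [72, 148, 227]), (0.1, [72, 149, 227]), (-0.4, [72, 150, 228]), (-0.9, [71, 148, 226]), (-1.4, [66, 135, 211]), (-1.8, [53, 109, 173]), (-2.3, [46, 94, 151]), (-2.8, [53, 112, 176]), (-3.3, [66, 137, 212]), (-3.8, [71, 148, 227]), (-4.2, [70, 148, 225]), (-4.7, [72, 147, 225]), (-5.2, [73, 148, 226])]
```

View pics/s5r.png

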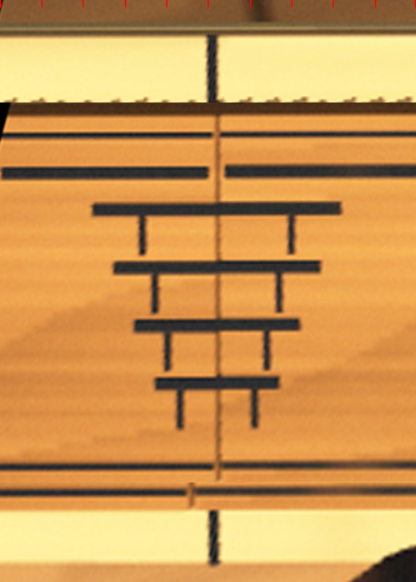

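The joint is closed, a fine line at px 218 with the mark at px 212, so it lies about 1.3 mm too far right. It needs a small further nudge.

send_rows(deltas="0 -0.001 0 0; 0 -0.002 0 0; 0 -0.003 0 0; 0 -0.003 0 0")

```text
t: 18.25
eef_pos: [0.5501, -0.2094, 0.0788]
tool_rot: [0.0, 0.994, -0.106, -0.0]
contact_force: [-1.8, -4.6, 0.5]
gripper_width: 0.217
grasp_force: 59.5
```

```bash
cat > j.py <<'E'
import cv2,numpy as np,sys
i=cv2.imread(f"pics/{sys.argv[1]}r.png").astype(float)
def dip(r0,r1,a=190,b=240):
    m=np.median(i[r0:r1].mean(2),0)[a:b]; w=np.clip(np.median(m)-8-m,0,None); return round(50-(a+(w*np.arange(b-a)).sum()/w.sum())/4.1667,2), round((w>w.max()/2).sum()/4.1667,2)
print("mark far/near",dip(45,95),dip(518,558),"joint far/mid/near",dip(110,125),dip(225,255),dip(400,450))
E
python3 j.py s5; python3 seam.py s6; python3 j.py s6
```

```text
mark far/near (np.float64(-0.81), np.float64(2.4)) (np.float64(-1.21), np.float64(2.4)) joint far/mid/near (np.float64(-2.07), np.float64(1.2)) (np.float64(-2.22), np.float64(1.2)) (np.float64(-2.3), np.float64(1.2))
18.3 [ 0.5501 -0.2095  0.0788] [-1.49 -5.61 -0.44]
far rail mark y mm -0.4 contrast 155
near rail mark y mm -1.0 contrast 104
edges y mm (grad): [(17.0, -3), (15.5, 3), (13.7, -3), (-1.3, -9), (-2.8, 9), (-17.2, 4), (-20.5, 3)]
mark far/near (np.float64(-0.8), np.float64(2.4)) (np.float64(-1.17), np.float64(2.16)) joint far/mid/near (np.float64(-2.01), np.float64(0.96)) (np.float64(-2.18), np.float64(0.96)) (np.float64(-2.26), np.float64(1.2))
```

send_rows(deltas="0 -0.001 0 0; 0 -0.002 0 0; 0 -0.0025 0 0; 0 -0.0025 0 0")

```text
t: 18.7
eef_pos: [0.5505, -0.2074, 0.0788]
tool_rot: [0.0, 0.994, -0.106, -0.0]
contact_force: [-1.9, -5.9, 0.4]
gripper_width: 0.217
grasp_force: 59.5
```

```bash
python3 seam.py s7; python3 j.py s7
```

```text
18.75 [ 0.5505 -0.2074  0.0788] [-1.16 -6.27  0.85]
far rail mark y mm -0.4 contrast 155
near rail mark y mm -1.0 contrast 105
edges y mm (grad): [(17.6, -3), (15.8, 3), (14.3, -3), (-0.7, -9), (-2.2, 9), (-16.9, 4), (-18.4, -3), (-19.9, 3)]
mark far/near (np.float64(-0.78), np.float64(2.4)) (np.float64(-1.16), np.float64(2.16)) joint far/mid/near (np.float64(-1.49), np.float64(0.96)) (np.float64(-1.7), np.float64(0.96)) (np.float64(-1.81), np.float64(1.2))
```

send_rows(deltas="0 -0.0004 0 0; 0 -0.0007 0 0; 0 -0.0007 0 0; 0 0.004 0 0; 0 0.012 0 0")

```text
t: 19.25
eef_pos: [0.5484, -0.2177, 0.0787]
tool_rot: [-0.001, 0.994, -0.106, 0.0]
contact_force: [-0.2, -1.4, -2.0]
gripper_width: 0.217
grasp_force: 59.3
```

send_rows(deltas="0 0.01 0 0; 0 0.018 0 0; 0 0.018 -0.015 0; 0 0.018 -0.04 0; 0 0.018 -0.06 0")

```text
t: 19.75
eef_pos: [0.5449, -0.2354, 0.1407]
tool_rot: [-0.0, 0.994, -0.106, 0.001]
contact_force: [0.4, -0.0, -2.0]
gripper_width: 0.217
grasp_force: 59.3
```

send_rows(deltas="0 -0.03 0 0; 0 -0.065 0 0; 0 -0.1 0 0; 0 -0.13 0 0; 0 -0.15 0 0")

```text
t: 20.25
eef_pos: [0.5768, -0.0855, 0.1401]
tool_rot: [-0.001, 0.995, -0.105, 0.001]
contact_force: [-0.2, 0.5, -1.5]
gripper_width: 0.216
grasp_force: 59.3
```

send_rows(deltas="0 0 0 0; 0 0 0.01 0; 0 0 0.02 0; 0 0 0.025 0; 0 0 0.025 0")

```text
t: 20.75
eef_pos: [0.5748, -0.0905, 0.1123]
tool_rot: [0.0, 0.994, -0.107, -0.001]
contact_force: [-0.0, 0.2, -3.0]
gripper_width: 0.223
grasp_force: 59.3
```

Run:
```python
from h import *
p=bot.read_camera("wrist");q=bot.read_camera("scene")
o=bot.get_obs();print(o["t"],o["eef_pos"],o["contact_force"],o["tool_rot"])
for n,p in(("w",p),("s",q)):
  for k in("mark","block","seam_left","seam_right"):print(n,k,[(np.round(r["xyz"],3).tolist(),round(r["confidence"],2)) for r in bot.landmark_of(p,k)][:3])
```

```text
20.85 [ 0.57584134 -0.09008133  0.11349143] [-0.34062071  0.05606934 -1.89285409] [ 1.31529557e-05  9.94287459e-01 -1.06734976e-01 -3.06271395e-04]
w mark []
w block [([0.572, -0.091, 0.055], 0.75)]
w seam_left []
w seam_right []
s mark [([0.576, -0.089, 0.015], 0.57)]
s block [([0.578, -0.094, 0.057], 0.93)]
s seam_left [([0.569, -0.088, 0.044], 0.75), ([0.296, 0.067, 0.032], 0.67), ([0.262, -0.325, 0.034], 0.58)]
s seam_right [([0.577, -0.088, 0.046], 0.8)]
```

send_rows(deltas="0 0 0.002 0; 0 0 0.004 0; 0 0 0.006 0; 0 0 0.007 0; 0 0 0.007 0")

```text
t: 21.75
eef_pos: [0.5759, -0.0895, 0.1065]
tool_rot: [-0.0, 0.994, -0.106, -0.0]
contact_force: [0.1, 0.0, -1.4]
gripper_width: 0.216
grasp_force: 59.3
```

send_rows(deltas="0 0 0.0004 0; 0 0 0.0008 0; 0 0 0.0012 0")

```text
t: 22.05
eef_pos: [0.5761, -0.0895, 0.1057]
tool_rot: [0.0, 0.994, -0.106, 0.0]
contact_force: [-0.1, 0.9, -2.0]
gripper_width: 0.211
grasp_force: 59.3
```

send_rows(deltas="0 0 0.0003 0; 0 0 0.0006 0; 0 0 0.0009 0")

```text
t: 22.35
eef_pos: [0.5761, -0.0895, 0.1047]
tool_rot: [-0.0, 0.994, -0.106, 0.0]
contact_force: [-0.3, 0.8, -2.6]
gripper_width: 0.215
grasp_force: 59.3
```

send_rows(deltas="0 0 0.0003 0; 0 0 0.0003 0")

```text
t: 22.55
eef_pos: [0.576, -0.0895, 0.1044]
tool_rot: [0.0, 0.994, -0.106, -0.0]
contact_force: [-0.3, 1.1, -1.3]
gripper_width: 0.214
grasp_force: 59.3
```

send_rows(deltas="0 0 0.0003 0; 0 0 0.0006 0; 0 0 0.0006 0")

```text
t: 22.85
eef_pos: [0.576, -0.0895, 0.1038]
tool_rot: [0.0, 0.994, -0.106, -0.0]
contact_force: [0.5, -0.1, -2.6]
gripper_width: 0.214
grasp_force: 59.3
```

send_rows(deltas="0 0 0.0003 0; 0 0 0.0003 0")

```text
t: 23.05
eef_pos: [0.576, -0.0895, 0.1035]
tool_rot: [0.0, 0.994, -0.106, -0.0]
contact_force: [0.6, 0.2, -1.4]
gripper_width: 0.212
grasp_force: 59.3
```

send_rows(deltas="0 0 0.0003 0; 0 0 0.0005 0; 0 0 0.0005 0")

```text
t: 23.35
eef_pos: [0.576, -0.0895, 0.103]
tool_rot: [0.0, 0.994, -0.106, -0.0]
contact_force: [-0.6, 0.1, -2.4]
gripper_width: 0.215
grasp_force: 59.3
```

send_rows(deltas="0 0 0.0003 0; 0 0 0.0003 0")

```text
t: 23.55
eef_pos: [0.576, -0.0895, 0.1027]
tool_rot: [0.0, 0.994, -0.106, 0.0]
contact_force: [-0.0, 0.2, -2.1]
gripper_width: 0.215
grasp_force: 59.3
```

send_rows(deltas="0 0 0.0003 0; 0 0 0.0005 0; 0 0 0.0005 0")

```text
t: 23.85
eef_pos: [0.576, -0.0895, 0.1022]
tool_rot: [0.0, 0.994, -0.106, -0.0]
contact_force: [-0.1, 0.4, -3.3]
gripper_width: 0.217
grasp_force: 59.2
```

send_rows(deltas="0 0 0.0003 0; 0 0 0.0003 0")

```text
t: 24.05
eef_pos: [0.5761, -0.0895, 0.102]
tool_rot: [0.0, 0.994, -0.106, 0.0]
contact_force: [-0.0, -0.0, -1.9]
gripper_width: 0.214
grasp_force: 59.3
```

send_rows(deltas="0 0 0.0003 0; 0 0 0.0005 0; 0 0 0.0005 0")

```text
t: 24.35
eef_pos: [0.5762, -0.0896, 0.1019]
tool_rot: [0.0, 0.994, -0.106, 0.0]
contact_force: [-2.2, -0.4, 4.7]
gripper_width: 0.22
grasp_force: 60.2
```

send_rows(deltas="0 0 0.0003 0; 0 0 0.0003 0")

```text
t: 24.55
eef_pos: [0.5763, -0.0896, 0.1019]
tool_rot: [0.0, 0.994, -0.106, 0.0]
contact_force: [-2.0, 0.6, 7.9]
gripper_width: 0.219
grasp_force: 60.6
```

send_rows(deltas="0 0 0 0; 0 0 0 0; 0 0 0 0; 0 0 0 0; 0 0 0 0")

```text
t: 25.05
eef_pos: [0.5763, -0.0896, 0.1019]
tool_rot: [0.0, 0.994, -0.106, 0.0]
contact_force: [-4.1, 0.4, 7.8]
gripper_width: 0.212
grasp_force: 60.6
```

send_rows(deltas="0 0 -0.002 0; 0 0 -0.01 0; 0 0 -0.03 0; 0 0 -0.06 0; 0 0 -0.09 0")

```text
t: 25.55
eef_pos: [0.5756, -0.0894, 0.1919]
tool_rot: [-0.0, 0.994, -0.106, -0.001]
contact_force: [-0.0, 0.3, -1.4]
gripper_width: 0.215
grasp_force: 59.3
```

send_rows(deltas="0 -0.02 0 0; -0.001 -0.06 0 0; -0.003 -0.1 0 0; -0.003 -0.12 0 0; -0.003 -0.12 0 0")

```text
t: 26.05
eef_pos: [0.5987, 0.0336, 0.1915]
tool_rot: [-0.001, 0.995, -0.103, 0.0]
contact_force: [-0.5, -0.1, -1.7]
gripper_width: 0.215
grasp_force: 59.3
```

```bash
python3 seam.py s8; python3 j.py s8
python3 - <<'E'
from h import *
o=bot.get_obs();print(o["t"],o["eef_pos"],o["tool_rot"])
E
```

```text
26.1 [0.5985 0.0305 0.1913] [-0.29 -1.22 -2.09]
far rail mark y mm 0.8 contrast 148
near rail mark y mm 0.5 contrast 118
edges y mm (grad): [(0.5, 3)]
mark far/near (np.float64(0.86), np.float64(2.16)) (np.float64(0.45), np.float64(1.92)) joint far/mid/near (np.float64(1.57), np.float64(1.68)) (np.float64(1.14), np.float64(0.96)) (np.float64(-2.54), np.float64(0.48))
26.1 [0.59847489 0.03048109 0.19125196] [-3.50665515e-04  9.94523978e-01 -1.04508062e-01  5.78217179e-06]
```

The joint is still closed and about 0.5 mm from the mark. Now back to the mat.

send_rows(deltas="-0.012 -0.018 0 0; -0.036 -0.054 0 0; -0.060 -0.089 0 0; -0.084 -0.125 0 0; -0.108 -0.161 0 0")

```text
t: 26.6
eef_pos: [0.5268, 0.2079, 0.1912]
tool_rot: [0.0, 0.994, -0.108, 0.0]
contact_force: [0.4, 0.8, -2.7]
gripper_width: 0.218
grasp_force: 59.3
```

send_rows(deltas="-0.024 -0.036 0 -5; -0.048 -0.072 0 -11; -0.07 -0.105 0 -17; -0.082 -0.122 0 -22; -0.0853 -0.1265 0 -22")

```text
t: 27.1
eef_pos: [0.4692, 0.3519, 0.1912]
tool_rot: [-0.0, 0.996, 0.087, -0.0]
contact_force: [0.5, 0.2, -2.3]
gripper_width: 0.215
grasp_force: 59.3
```

send_rows(deltas="0 0 0 0; 0 0 0.02 0; 0 0 0.055 0; 0 0 0.085 0; 0 0 0.1 0")

```text
t: 27.6
eef_pos: [0.4709, 0.346, 0.0884]
tool_rot: [0.002, 0.997, 0.083, -0.001]
contact_force: [0.4, -0.3, -1.5]
gripper_width: 0.216
grasp_force: 59.3
```

send_rows(deltas="0 0 0 0; 0 0 0 0; 0 0 0 0")

```text
t: 27.9
eef_pos: [0.4716, 0.3508, 0.0928]
tool_rot: [-0.001, 0.996, 0.085, 0.001]
contact_force: [0.4, 0.2, -1.3]
gripper_width: 0.218
grasp_force: 59.3
```

send_rows(deltas="0 0 0.006 0; 0 0 0.013 0; 0 0 0.018 0; 0 0 0.021 0; 0 0 0.022 0")

```text
t: 28.4
eef_pos: [0.47, 0.3501, 0.0685]
tool_rot: [0.0, 0.996, 0.085, -0.0]
contact_force: [-0.4, 0.8, -2.6]
gripper_width: 0.215
grasp_force: 59.3
```

send_rows(deltas="0 0 0 0; 0 0 0.0005 0; 0 0 0.001 0; 0 0 0.001 0")

```text
t: 28.8
eef_pos: [0.4703, 0.3503, 0.0682]
tool_rot: [-0.0, 0.996, 0.085, 0.0]
contact_force: [0.4, -0.6, -2.4]
gripper_width: 0.218
grasp_force: 59.3
```

send_rows(deltas="0 0 0.0005 0; 0 0 0.001 0; 0 0 0.001 0")

```text
t: 29.1
eef_pos: [0.4705, 0.3504, 0.0676]
tool_rot: [-0.0, 0.996, 0.085, 0.0]
contact_force: [-0.8, -1.3, 4.4]
gripper_width: 0.217
grasp_force: 60.0
```

send_rows(deltas="0 0 0.0003 0; 0 0 0.0005 0; 0 0 0.0005 0")

```text
t: 29.4
eef_pos: [0.4705, 0.3504, 0.0676]
tool_rot: [0.0, 0.996, 0.085, 0.0]
contact_force: [-2.7, -2.2, 8.5]
gripper_width: 0.216
grasp_force: 60.7
```

On the mat. Release and go up.

send_rows(deltas="0 0 -0.0005 0; 0 0 -0.0005 0; 0 0 -0.0005 0; 0 0 -0.0005 0; 0 0 -0.0005 0", claw=1)

```text
t: 29.9
eef_pos: [0.4703, 0.3503, 0.067]
tool_rot: [0.0, 0.996, 0.085, -0.0]
contact_force: [-0.2, -0.3, -0.4]
gripper_width: 0.997
grasp_force: 0.0
```

send_rows(deltas="0 0 0 0; 0 0 -0.015 0; 0 0 -0.05 0; 0 0 -0.1 0; 0 0 -0.14 0")

```text
t: 30.4
eef_pos: [0.4703, 0.3509, 0.2106]
tool_rot: [-0.001, 0.996, 0.086, 0.001]
contact_force: [1.4, 1.2, 0.5]
gripper_width: 1.0
grasp_force: 0.0
```

send_rows(deltas="0 0 0 0; 0 0 0 0; 0 0 0 0; 0 0 0 0; 0 0 0 0")

```text
t: 30.9
eef_pos: [0.4698, 0.3498, 0.2059]
tool_rot: [0.001, 0.996, 0.085, -0.001]
contact_force: [-0.6, -0.6, -0.4]
gripper_width: 1.003
grasp_force: 0.0
```

Run:
```python
from h import *
o=bot.get_obs();print(o["t"],o["eef_pos"],o["gripper_width"],o["contact_force"])
for c in ("scene","top"):
  p=bot.read_camera(c)
  for k in("block","block_grip","mat","seam_left","seam_right","mark"):print(c,k,[(np.round(r["xyz"],3).tolist(),round(r["confidence"],2)) for r in bot.landmark_of(p,k)][:3])
```

```text
30.9 [0.46978732 0.34981852 0.2059214 ] 1.0031699869206177 [-0.55665879 -0.62654829 -0.44096223]
scene block [([0.472, 0.347, 0.012], 0.97)]
scene block_grip [([0.468, 0.347, 0.076], 0.58), ([0.572, -0.086, 0.043], 0.54)]
scene mat [([0.475, 0.349, 0.007], 0.93)]
scene seam_left [([0.573, -0.086, 0.044], 0.85), ([0.266, -0.323, 0.035], 0.84), ([0.295, 0.065, 0.029], 0.81)]
scene seam_right [([0.573, -0.085, 0.044], 0.71), ([0.578, -0.091, 0.015], 0.61)]
scene mark [([0.577, -0.091, 0.013], 0.74), ([0.579, -0.09, 0.003], 0.73), ([0.68, 0.334, -0.0], 0.33)]
top block [([0.47, 0.351, 0.007], 0.86)]
top block_grip [([0.472, 0.348, 0.077], 0.74)]
top mat [([0.47, 0.345, 0.008], 0.73)]
top seam_left [([0.574, -0.09, 0.048], 0.9), ([0.3, 0.068, 0.03], 0.78), ([0.584, -0.048, 0.016], 0.74)]
top seam_right [([0.574, -0.088, 0.046], 0.86)]
top mark [([0.578, -0.088, 0.013], 0.73), ([0.32, 0.256, -0.002], 0.51)]
```

```bash
python3 -c "
from station import bot
print(bot.hand_in())"
```

```text
the job is handed in; nothing more can be done
None
```

The job is handed in, verdict not shown: the panels are closed with the joint about 0.5 mm from the mark, I pressed the block across it with about 10 N rather than 8 (taken from the wrist force), and the block stands upright and released on its mat.

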